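# Set the soldering turntable to its marker

### The arm

A 6-joint arm with a two-finger parallel gripper is mounted at the origin on the work surface. World frame = base frame: x ahead of the robot, y to its left, z up, the work surface at z = 0. Lengths are in m, angles in rad, forces in N, time in s.
With the tool pointing down it reaches from about 0.375 to 0.825 m from the base axis. Payload 5.5 kg.
Tool frame: the origin (TCP) lies at the very end of the fingers, on their centre line; the grasp point (between the pads) lies 19 mm behind it; z points along the fingers, x is the direction in which the jaws open and shut, and the axes are right-handed (so a half turn about z gives the same grasp; the last joint's range is limited). The gripper opens to 85 mm and grips with 20 to 120 N. Pads are 22 mm wide; open, the fingers measure 114 mm over their backs; the gripper's body (76 mm by 85 mm) begins 54 mm behind the grasp point. The pads swing forward as they close: fully open they stand 13 mm farther back than shut.
Start: joints at [-1.18, 0.314, -0.047, 1.21, 0, 1.571], TCP at [0.229, -0.555, 0.21] pointing down, gripper open.
Joint ranges: [-2.67, 2.67], [-0.69, 1.73], [-1.03, 1.25], [-2.08, 2.16], [-1.42, 1.45], [-3.14, 3.14]. Speed limits (rad/s): [2.39, 2.39, 3.01, 3.14, 3.14, 3.14].

### API

Orientations are given as a rotation vector (axis times angle).
In Python, from station import manip gives the robot as it stands. The module is installed in compiled form; this text tells all that it offers.
- The arm moves only by the tool servo_tool, never from a script. Its argument "increments" is a list that holds one entry, the list of rows, each a list of 6 numbers: the shift along the world's x, y, z in cm, then the turn, a rotation vector about the world's x, y, z in rad. A call has exactly 10 rows; each row shifts and turns the commanded pose from where the row before left it; what a row does not reach is not made up. A row lasts 1/10 s, in which the tool goes at most 50 mm and 8.59 degrees, less where a joint would pass 70% of its speed; a pose out of reach is approached as far as the arm can. A call is refused whole if a number of a shift passes 5 or a number of a turn 0.15, either way. A call with a gripper value outside its range is refused whole. "jaw" is the opening, from -1 (shut) to 1 (fully open), set as the call begins (left out, the last holds). The fingers move at their own pace and stop on an object; the grip force is fixed at half the most. Time passes only in rows, so rows that do not move let the fingers close, or fill a call up. It gives the time, the measured TCP pose, the force and the opening at its end, in the units of the state.
- manip.read_state(): the state, without advancing time (a new reading comes with each control period).
- manip.capture(name): name is "side" or "top" or "wrist"; returns (picture, depth): 420x560x3 uint8, red, green, blue; 420x560 float32, m along the optical axis (not along the pixel's ray), 0 where there is no reading.
- manip.get_calibration(name): a dict with "fx", "fy", "cx", "cy" (pixels), "R" (3x3) and "t" (3): a world point X has camera coordinates R X + t; the wrist camera has in their place "mount" (4x4, takes a point from camera to tool coordinates, whose origin is the TCP and whose axes are the tool frame's). Camera axes: x right, y down, z forward; pixel columns grow to the right and rows downward; lengths in m; the calibration is good to about 2 mm. A picture is of the moment at which its call begins: read the wrist's pose just before it. get_calibration takes no time and is no camera call.
- manip.job_done(): hands the job in, once; it reports no verdict.
Trained networks look in the newest picture that a camera, given by its name, has taken for a name from the list of things; names that differ only in an ending like _2 or _b are one class to them, and where a whole thing is asked for, a point or a joint stands for the part that bears it (a point fixed in the world has none). Each returns a list of dicts, best first, with "p" (0 to 1); they miss things now and then, are a little off and sometimes report something else, mostly with a low value. They report only what shows in the picture. A call takes as long as a camera call. They do not tell look-alikes from the thing itself.
- manip.outline_of(camera, name): "pixels" (420x560 bool, what is visible of it) and "rect" ([centre column, centre row, width, height] in pixels, round what is visible of it).
The state is a dict: "clock": time; "joints": joint angles; "qd": joint speeds; "tau": joint torques, N m; "ee_pos": TCP position; "orientation": TCP orientation; "contact_force": force on the tool from outside, world axes, zero at the start; "moment": the same for the moment, N m; "grip_width": finger opening in m.
Only numpy, scipy, OpenCV 4.12 (cv2) and the standard library are available. Lean on these libraries where they do the work, as an engineer would, in place of code of your own. Each camera call takes 0.05 s, during which the arm holds its last target.

### The job

Swing the soldering turntable round by gently pushing the side of its red-knobbed lever along its arc with the fingers, without grasping anything, until the red pointer on the lever lines up with the green marker on the rim. Leave the marker where it is, let the small brass setting ride along lying on the turntable (do not lift it or push it), leave everything else on the bench undisturbed, and finish clear of it all.

Things in the scene. Friction and masses are not known exactly. Their poses are not given: they have to be found in the camera images.
- stand: fixed grey round stand of the turntable, 292 mm across and 22 mm high, with white scale ticks every 0.25 rad; origin under its centre on the bench, z up. The lever's half of the rim is the -x half of this frame (roughly towards the robot). A dark disc 172 mm across with a 148 mm brick-red top (top at 54 mm) turns on it. A hand torch in a cradle, no higher than 105 mm, stands on the bench behind the stand (+x), its nozzle 155 mm from the axis
- axis (a point): point on the vertical turning axis, 54 mm above the bench, at the centre of the brick-red top
- turntable (a joint): angle of the disc and its lever, rad, counterclockwise seen from above positive; 0 when the lever points along the stand's -x. Stops at -1.3 and 1.3. Friction alone holds it (about 2 N of push at the knob moves it; a light push at up to about 0.1 m/s is gentle enough, a hard shove or a squeeze of the knob, over 12 N, is not) and it stays where it is left
- knob (a point): centre of the upright red round knob on the lever: 22 mm diameter, from 46 to 92 mm above the bench, 112 mm from the axis. It does not turn on the lever. Below it the steel lever arm, 16 mm wide, 30 to 38 mm above the bench, runs out from the disc to 134 mm from the axis. Fingertips at 50 mm height or more clear the arm, stand and marker
- pointer (a point): tip of the thin red pointer at the lever's end (6 mm wide), 150 mm from the axis and 34 mm above the bench, on the line from the axis through the knob's centre
- marker (a joint): angle of the green marker on the rim, rad, same zero and sense as the turntable's; the turntable is set when both angles agree. A stiff rider: leave it
- mark (a point): point on the green marker's centre line, 150 mm from the axis and 34 mm above the bench, where the pointer's tip must come. The marker is 14 mm wide along the rim, with a white centre line on top, and stands 138 to 171 mm from the axis, up to 43 mm above the bench; the pointer passes over its inner part without touching. It always lies counterclockwise (seen from above) of the lever at the start
- setting: loose square open brass setting 36 x 36 x 14 mm, 70 g, lying on the turntable within about 20 mm of the axis; origin at the centre of its underside. It rides round with the turntable
- block: loose steel bench block 60 x 60 x 25 mm, on the bench left of the stand; origin at the centre of its underside
- flux: loose flux jar, 52 mm diameter, 55 mm high, right of the stand; origin at the centre of its underside
- cup: loose copper cup, 64 mm diameter, 45 mm high, behind and right of the stand; origin at the centre of its underside
- brush: loose brush lying on the bench on the right; origin underneath it
- hammer: loose hammer lying on the bench on the left; origin underneath it
- pickle: loose amber bottle 60 mm diameter, 130 mm high, at the far right; origin at the centre of its underside
Things that resemble listed ones, but are neither listed nor needed, are in the scene too. What is meant by the setting is not turquoise, and is the smaller of those in its own colour.

How it is judged:
At the end, for the whole second after the job is handed in: The pointer's tip is within 6 mm of the marker's centre line along the rim and the turntable is at rest; the brass setting lies flat on the turntable with its centre within 30 mm of the axis; the marker has moved less than 5 mm and every other loose thing less than 15 mm (horizontal distance between pointer and mark below 0.006 m and velocity of joint turntable between -0.03 and 0.03 rad/s and horizontal distance between setting and axis below 0.03 m and height (world z) of setting between 0.05 and 0.058 m and angle between setting's own z axis and vertical below 0.1 rad and distance of mark from where it was at the start of the episode below 0.005 m and distance of each of block, flux, cup, brush, hammer, pickle from where it was at the start of the episode below 0.015 m); the robot touches nothing.
It fails at once if the turntable is swung round fast (over 3 rad/s) (velocity of joint turntable above 3 rad/s or velocity of joint turntable below -3 rad/s).
It fails at once if the fingers push on the turntable or its stand with more than 12 N (contact force between the fingers and stand above 12 N).
It fails at once if the brass setting is lifted or touched by the fingers (height (world z) of setting above 0.064 m or contact force between the fingers and setting above 0.5 N).
It fails at once if the marker is pushed out of its place (5 mm) (distance of mark from where it was at the start of the episode above 0.005 m).
It fails at once if another loose thing is displaced by 15 mm or more (distance of any of block, flux, cup, brush, hammer, pickle from where it was at the start of the episode above 0.015 m).
It also fails if it takes over 48 s, if anything falls off the work surface, if the arm or the gripper's body presses on something with over 40 N, if the wrist force passes 120 N, or if a joint passes its speed limit or range.

## Working session

There is one attempt and no reset: what is moved stays moved. The work goes in short steps, Python scripts to look and compute and a tool call to move; the robot and the scene stay as the last step left them, time stands still between calls to the robot, and variables do not carry over. Pictures are saved under pics/ and viewed, and the job is handed in when it is done.

Besides the shell and the picture viewer there is one more tool, called after "Emit:" as name(argument=value, ...), one argument or row to a line, values as JSON. servo_tool: Moves the arm, as the interface text tells. Its arguments: {"type":"object","properties":{"increments":{"type":"array"},"jaw":{"type":"number"}},"required":["increments"]}

```bash
mkdir -p pics
python3 - <<'E'
from station import manip
import cv2,numpy as np
s=manip.read_state()
print({k:np.round(v,3).tolist() for k,v in s.items()})
for n in ["top","side"]:
    p,d=manip.capture(n); cv2.imwrite(f"pics/{n}0.png",p[:,:,::-1]); np.save(f"{n}0.npy",d); np.save(f"{n}0p.npy",p)
    print(n,manip.get_calibration(n))
E
```

```text
{'clock': 0.0, 'joints': [-1.18, 0.314, -0.048, 1.21, -0.0, 1.571], 'qd': [0.001, -0.001, -0.0, -0.001, -0.0, -0.0], 'tau': [0.004, -53.96, 33.974, 0.019, 0.0, 0.0], 'ee_pos': [0.228, -0.554, 0.209], 'orientation': [-2.61, 1.747, 0.002], 'contact_force': [-0.254, 0.559, -0.306], 'moment': [-0.0, 0.035, -0.002], 'grip_width': 0.085}
top {'fx': 530.3941640859573, 'fy': 530.3941640859573, 'cx': 264.42642000942817, 'cy': 209.11910420715597, 'R': array([[-0.00690846, -0.99996703,  0.00426695],
       [-0.9915023 ,  0.00629553, -0.12993672],
       [ 0.12990558, -0.00512836, -0.99151311]]), 't': array([-7.25778057e-04,  5.72929762e-01,  1.69502394e+00])}
side {'fx': 413.2378440773515, 'fy': 413.2378440773515, 'cx': 271.2430830477264, 'cy': 206.6154712906724, 'R': array([[-0.86130667, -0.50808396, -0.00122947],
       [-0.32897335,  0.55951824, -0.76073377],
       [ 0.38720454, -0.6548206 , -0.64906288]]), 't': array([0.47394778, 0.23319527, 0.83883057])}
```

View pics/top0.png

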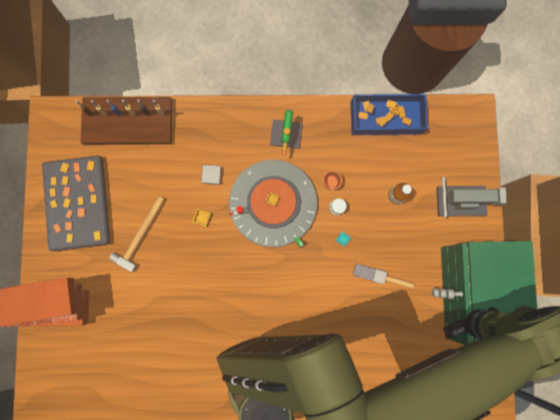

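View pics/side0.png

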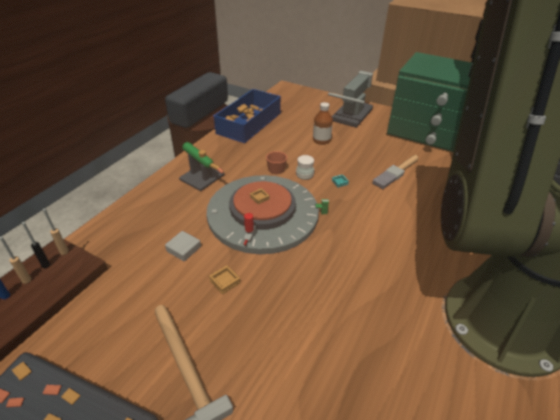

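```bash
cat > h.py <<'E'
from station import manip
import cv2,numpy as np
def onplane(cam,u,v,z):
    c=manip.get_calibration(cam);R=np.array(c['R']);t=np.array(c['t'])
    d=R.T@np.array([(u-c['cx'])/c['fx'],(v-c['cy'])/c['fy'],1]);o=-R.T@t
    return o+d*(z-o[2])/d[2]
E
python3 - <<'E'
from h import *
p=np.load('top0p.npy')
c=p[140:265,210:370]
cv2.imwrite('pics/topz.png',cv2.resize(c,None,fx=5,fy=4.8*0+5,interpolation=cv2.INTER_CUBIC)[:600,:,::-1])
hsv=cv2.cvtColor(p,cv2.COLOR_RGB2HSV)
# red disc
H,S,V=[hsv[:,:,i].astype(int) for i in range(3)]
sub=np.zeros(H.shape,bool);sub[150:255,225:325]=1
for n in ["turntable","knob","marker","pointer","stand","setting"]:
    for o in manip.outline_of("top",n)[:3]:
        m=o['pixels'];ys,xs=np.nonzero(m)
        print(n,round(o['p'],2),np.round(o['rect'],1),xs.mean().round(2),ys.mean().round(2),m.sum())
E
```

```text
turntable 0.57 [264.5 203.2  72.7  51.5] 271.3 202.58 2100
turntable 0.33 [274.2 204.3  91.9  86.7] 272.7 203.75 6075
turntable 0.24 [336.6 207.9  17.1  17.3] 336.87 207.01 231
knob 0.7 [265.8 203.7  66.7  54. ] 271.02 202.56 2086
marker 0.42 [299.2 242.4  10.4   8.7] 298.71 241.98 48
marker 0.37 [336.7 208.4  17.   14.9] 337.59 206.88 211
pointer 0.55 [267.1 203.8  70.5  53.5] 271.65 202.7 2070
stand 0.9 [272.1 202.2  89.1  90.4] 272.85 203.52 5836
stand 0.33 [262.4 201.1  68.7  54.3] 271.14 202.65 2135
setting 0.68 [202.1 218.9  20.3  16.4] 201.05 217.95 222
setting 0.44 [272.2 200.6  13.2   9.1] 272.02 199.13 120
setting 0.42 [341.8 240.4  13.5  16.4] 342.55 239.0 132
```

View pics/topz.png

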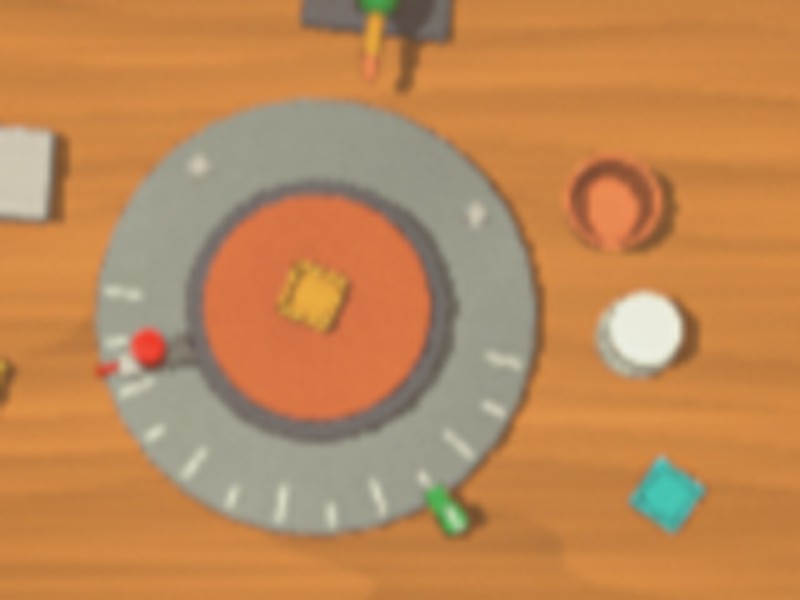

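Run:
```python
from h import *
p=np.load('top0p.npy')
hsv=cv2.cvtColor(p,cv2.COLOR_RGB2HSV)
m=(cv2.inRange(hsv,(4,150,140),(12,255,255)))
m[:, :]*=1
n,l,st,ce=cv2.connectedComponentsWithStats(m)
b=l[220,272];print(b,st[b],ce[b])
cs,_=cv2.findContours((l==b).astype('uint8'),cv2.RETR_EXTERNAL,cv2.CHAIN_APPROX_NONE)
def fit(pts):
    A=np.c_[2*pts,np.ones(len(pts))];s=np.linalg.lstsq(A,(pts**2).sum(1),rcond=None)[0]
    return s[:2],np.sqrt(s[2]+s[:2]@s[:2])
pts=np.array([onplane('top',*q[0],.054)[:2] for q in cs[0]])
c,r=fit(pts);print('axis',c,r)
o=[o for o in manip.outline_of("top","stand")][0]['pixels'].astype('uint8')
cs,_=cv2.findContours(o,cv2.RETR_EXTERNAL,cv2.CHAIN_APPROX_NONE)
pts=np.array([onplane('top',*q[0],.022)[:2] for q in max(cs,key=len)])
c2,r2=fit(pts);print('stand',c2,r2)
def ang(P): d=P[:2]-c;return np.arctan2(d[1],d[0])*1,np.linalg.norm(d)
g=cv2.inRange(hsv,(40,80,60),(80,255,255));g[:225]=0;g[255:]=0;g[:,:285]=0;g[:,315:]=0
ys,xs=np.nonzero(g);print('green',xs.mean(),ys.mean(),len(xs))
for q,z in [((xs.mean(),ys.mean()),.041),((300.3,242.5),.043),((230.2,213.8),.034),((239.8,209.5),.092),((272,199.5),.068)]:
    P=onplane('top',*q,z);print(q,P.round(4),np.round(ang(P),3))
```

```text
11 [ 251  180   45   44 1403] [273.0427655  201.38346401]
axis [ 0.59707644 -0.03225268] 0.07089364060441157
stand [ 0.59435362 -0.03311281] 0.14358343035077223
green 298.3243243243243 240.94594594594594 37
(np.float64(298.3243243243243), np.float64(240.94594594594594)) [ 0.4679 -0.1134  0.041 ] [-2.58   0.153]
(300.3, 242.5) [ 0.4627 -0.1196  0.043 ] [-2.565  0.16 ]
(230.2, 213.8) [0.5586 0.1074 0.034 ] [1.839 0.145]
(239.8, 209.5) [0.565  0.0736 0.092 ] [1.865 0.111]
(272, 199.5) [ 0.5999 -0.0289  0.068 ] [0.858 0.004]
```

Emit:
servo_tool(
  increments=[
    [[1.9, 3.2, 0, 0, 0, -0.01], [1.9, 3.2, 0, 0, 0, -0.01], [1.9, 3.2, 0, 0, 0, -0.01], [1.9, 3.2, 0, 0, 0, -0.01], [1.9, 3.2, 0, 0, 0, -0.01], [1.9, 3.2, 0, 0, 0, 0], [1.9, 3.2, 0, 0, 0, 0], [1.9, 3.2, 0, 0, 0, 0], [1.9, 3.2, 0, 0, 0, 0], [1.9, 3.2, 0, 0, 0, 0]],
  ],
  jaw=-1,
)

```text
clock: 1.45
ee_pos: [0.4192, -0.2334, 0.2105]
orientation: [-2.566, 1.813, -0.001]
contact_force: [0.7, -0.5, -0.2]
grip_width: -0.0001
```

Emit:
servo_tool(
  increments=[
    [[1.9, 3.2, 0, 0, 0, -0.01], [1.9, 3.2, 0, 0, 0, -0.01], [1.9, 3.2, 0, 0, 0, -0.01], [1.9, 3.2, 0, 0, 0, -0.01], [1.9, 3.2, 0, 0, 0, 0], [1.9, 3.2, 0, 0, 0, 0], [1.9, 3.2, 0, 0, 0, 0], [1.9, 3.2, 0, 0, 0, 0], [1.9, 3.2, 0, 0, 0, 0], [1.9, 3.2, 0, 0, 0, 0]],
  ],
)

```text
clock: 2.45
ee_pos: [0.6092, 0.0867, 0.2103]
orientation: [-2.529, 1.863, -0.001]
contact_force: [0.7, 0.0, -0.5]
grip_width: 0.0006
```

Run:
```python
from h import *
s=manip.read_state()
print({k:np.round(v,3).tolist() for k,v in s.items()})
c=manip.get_calibration('wrist');print(c)
for n in ["wrist","side"]:
    p,d=manip.capture(n); cv2.imwrite(f"pics/{n}1.png",p[:,:,::-1]); np.save(f"{n}1.npy",d); np.save(f"{n}1p.npy",p)
```

```text
{'clock': 2.45, 'joints': [0.141, 0.342, -0.007, 1.221, -0.0, 2.982], 'qd': [0.486, 0.434, 0.596, 0.16, -0.005, 0.482], 'tau': [-1.652, -58.7, 31.347, -0.125, 0.122, -0.49], 'ee_pos': [0.609, 0.087, 0.21], 'orientation': [-2.529, 1.863, -0.001], 'contact_force': [0.661, 0.05, -0.488], 'moment': [0.003, 0.025, 0.042], 'grip_width': 0.001}
{'fx': 306.8524288890787, 'fy': 306.8524288890787, 'cx': 273.9559724523142, 'cy': 212.20882206391713, 'mount': array([[ 9.99999891e-01,  4.66565336e-04,  2.92460974e-05,
         7.79236282e-04],
       [-4.53416339e-04,  9.52783379e-01,  3.03650503e-01,
        -7.85683303e-02],
       [ 1.13807603e-04, -3.03650483e-01,  9.52783486e-01,
        -1.62515425e-01],
       [ 0.00000000e+00,  0.00000000e+00,  0.00000000e+00,
         1.00000000e+00]])}
```

View pics/wrist1.png

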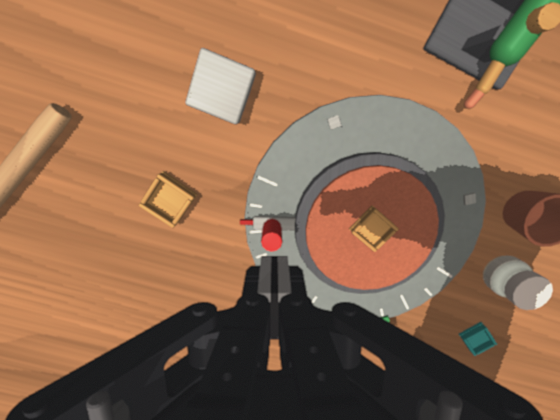

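View pics/side1.png

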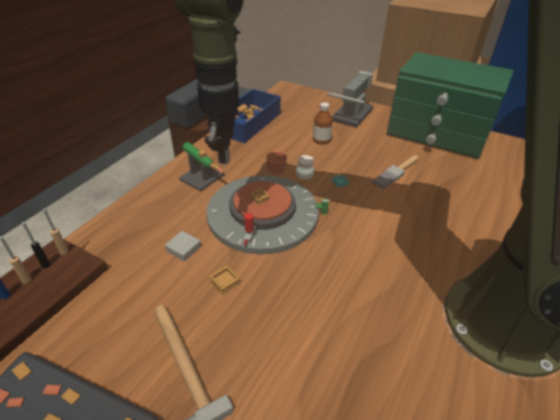

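```bash
cat >> h.py <<'E'
from scipy.spatial.transform import Rotation as Ro
def wplane(st,u,v,z):
    c=manip.get_calibration('wrist');M=np.array(c['mount'])
    R=Ro.from_rotvec(st['orientation']).as_matrix();p=np.array(st['ee_pos'])
    o=p+R@M[:3,3];d=R@M[:3,:3]@np.array([(u-c['cx'])/c['fx'],(v-c['cy'])/c['fy'],1])
    return o+d*(z-o[2])/d[2]
def fit(pts):
    A=np.c_[2*pts,np.ones(len(pts))];s=np.linalg.lstsq(A,(pts**2).sum(1),rcond=None)[0]
    return s[:2],np.sqrt(s[2]+s[:2]@s[:2])
E
python3 - <<'E'
from h import *
s=manip.read_state();print(s['ee_pos'],s['clock'],s['joints'][5])
s=dict(s)
s0=dict(ee_pos=[.6092,.0867,.2103],orientation=[-2.529,1.863,-.001])
p=np.load('wrist1p.npy')
for nm,q,z in [('knobtop',(272,227),.092),('knobbot',(273,247),.09),('ptr',(241,222),.034),('cell',(374,229),.068),('disc edge L',(306,225),.054),('disc R',(440,225),.054),('disc T',(372,168),.054),('disc B',(366,290),.054),('green',(387,320),.043)]:
    print(nm,wplane(s0,*q,z).round(4))
E
```

```text
[0.61037172 0.08904444 0.20967303] 2.55 2.9807757391466474
knobtop [0.5841 0.08   0.092 ]
knobbot [0.5632 0.0726 0.09  ]
ptr [0.5586 0.1105 0.034 ]
cell [ 0.6055 -0.0265  0.068 ]
disc edge L [0.5839 0.0409 0.054 ]
disc R [ 0.6279 -0.1005  0.054 ]
disc T [ 0.6641 -0.0041  0.054 ]
disc B [ 0.5275 -0.0539  0.054 ]
green [ 0.4897 -0.1016  0.043 ]
```

Emit:
servo_tool(
  increments=[
    [[0, 0, -1.48, 0, 0, 0], [0, 0, -1.48, 0, 0, 0], [0, 0, -1.48, 0, 0, 0], [0, 0, -1.48, 0, 0, 0], [0, 0, -1.48, 0, 0, 0], [0, 0, -1.48, 0, 0, 0], [0, 0, -1.48, 0, 0, 0], [0, 0, -1.48, 0, 0, 0], [0, 0, -1.48, 0, 0, 0], [0, 0, -1.48, 0, 0, 0]],
  ],
)

```text
clock: 3.55
ee_pos: [0.6083, 0.0846, 0.0617]
orientation: [2.529, -1.864, 0.0]
contact_force: [-0.1, -0.0, -0.3]
grip_width: -0.0001
```

Run:
```python
from h import *
s=manip.read_state()
print({k:np.round(v,3).tolist() for k,v in s.items()})
p,d=manip.capture('top'); cv2.imwrite(f"pics/top2.png",cv2.resize(p[140:265,210:370],None,fx=4.8,fy=4.8)[:,:,::-1])
# plan: centre C, finger at angle phi lags the lever by asin-ish; tool pose for lever angle th
C=np.array([.5965,-.032]);
def pose(th,off=.022,r=.112):
    return C+r*np.array([np.cos(th),np.sin(th)])+off*np.array([np.sin(th),-np.cos(th)])
p0=np.array(s['ee_pos'][:2])
for th in np.arange(1.86,3.72,.1): print(round(th,2),pose(th).round(4))
```

```text
{'clock': 3.55, 'joints': [0.138, 0.434, -0.225, 0.911, -0.0, 2.98], 'qd': [0.0, 0.129, -0.171, -0.3, 0.0, 0.0], 'tau': [0.001, -58.727, 31.034, 0.682, -0.001, 0.0], 'ee_pos': [0.608, 0.085, 0.062], 'orientation': [2.529, -1.864, 0.0], 'contact_force': [-0.124, -0.031, -0.263], 'moment': [0.045, 0.021, 0.052], 'grip_width': -0.0}
1.86 [0.5856 0.0816]
1.96 [0.5744 0.08  ]
2.06 [0.5633 0.0772]
2.16 [0.5526 0.0733]
2.26 [0.5423 0.0684]
2.36 [0.5325 0.0625]
2.46 [0.5234 0.0556]
2.56 [0.515  0.0479]
2.66 [0.5074 0.0394]
2.76 [0.5007 0.0301]
2.86 [0.495  0.0203]
2.96 [0.4903 0.0099]
3.06 [ 0.4867 -0.0009]
3.16 [ 0.4841 -0.0121]
3.26 [ 0.4827 -0.0234]
3.36 [ 0.4824 -0.0348]
3.46 [ 0.4832 -0.0462]
3.56 [ 0.4852 -0.0574]
3.66 [ 0.4883 -0.0684]
```

View pics/top2.png

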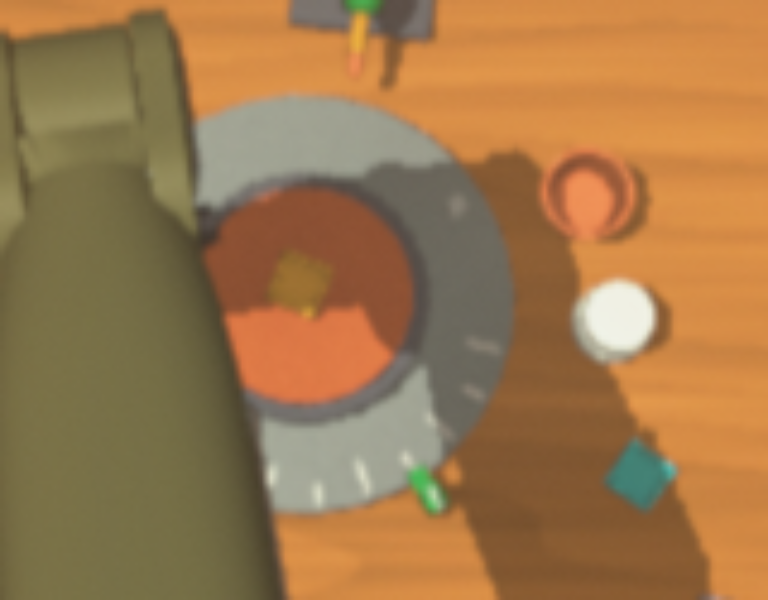

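Emit:
servo_tool(
  increments=[
    [[-0.26, -0.04, 0, 0, 0, 0], [-0.26, -0.04, 0, 0, 0, 0], [-0.26, -0.04, 0, 0, 0, 0], [-0.26, -0.04, 0, 0, 0, 0], [-0.26, -0.04, 0, 0, 0, 0], [-0.26, -0.04, 0, 0, 0, 0], [-0.26, -0.04, 0, 0, 0, 0], [-0.26, -0.04, 0, 0, 0, 0], [-0.26, -0.04, 0, 0, 0, 0], [-0.26, -0.04, 0, 0, 0, 0]],
  ],
)

```text
clock: 4.6
ee_pos: [0.583, 0.0812, 0.0624]
orientation: [-2.529, 1.863, -0.002]
contact_force: [2.1, -0.8, -0.5]
grip_width: -0.0001
```

Run:
```python
from h import *
s=manip.read_state()
print({k:np.round(v,3).tolist() for k,v in s.items()})
p,d=manip.capture('wrist'); cv2.imwrite(f"pics/wrist3.png",p[:,:,::-1])
```

```text
{'clock': 4.6, 'joints': [0.139, 0.389, -0.292, 0.888, -0.0, 2.979], 'qd': [-0.002, -0.045, -0.069, -0.02, -0.004, -0.001], 'tau': [0.384, -54.551, 29.276, 1.021, 0.22, 0.011], 'ee_pos': [0.583, 0.081, 0.062], 'orientation': [-2.529, 1.863, -0.002], 'contact_force': [2.134, -0.79, -0.511], 'moment': [-0.095, -0.455, 0.041], 'grip_width': -0.0}
```

View pics/wrist3.png

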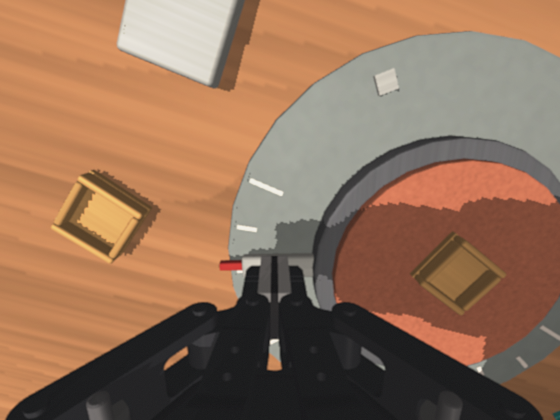

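Run:
```python
from h import *
C=np.array([.5965,-.032])
def pose(th,off=.022,r=.112):
    return C+r*np.array([np.cos(th),np.sin(th)])+off*np.array([np.sin(th),-np.cos(th)])
t=1.88+.04*np.arange(0,42)
P=np.array([pose(a) for a in t]);D=np.diff(P,axis=0)*100
for i in range(0,41): print(i,round(t[i+1],2),D[i].round(2))
```

```text
0 1.92 [-0.45 -0.06]
1 1.96 [-0.45 -0.08]
2 2.0 [-0.45 -0.1 ]
3 2.04 [-0.44 -0.12]
4 2.08 [-0.44 -0.13]
5 2.12 [-0.43 -0.15]
6 2.16 [-0.42 -0.17]
7 2.2 [-0.42 -0.18]
8 2.24 [-0.41 -0.2 ]
9 2.28 [-0.4  -0.22]
10 2.32 [-0.39 -0.23]
11 2.36 [-0.38 -0.25]
12 2.4 [-0.37 -0.26]
13 2.44 [-0.36 -0.28]
14 2.48 [-0.35 -0.29]
15 2.52 [-0.34 -0.31]
16 2.56 [-0.33 -0.32]
17 2.6 [-0.31 -0.33]
18 2.64 [-0.3  -0.34]
19 2.68 [-0.29 -0.36]
20 2.72 [-0.27 -0.37]
21 2.76 [-0.26 -0.38]
22 2.8 [-0.24 -0.39]
23 2.84 [-0.23 -0.4 ]
24 2.88 [-0.21 -0.41]
25 2.92 [-0.19 -0.41]
26 2.96 [-0.18 -0.42]
27 3.0 [-0.16 -0.43]
28 3.04 [-0.14 -0.43]
29 3.08 [-0.12 -0.44]
30 3.12 [-0.11 -0.44]
31 3.16 [-0.09 -0.45]
32 3.2 [-0.07 -0.45]
33 3.24 [-0.05 -0.45]
34 3.28 [-0.03 -0.46]
35 3.32 [-0.02 -0.46]
36 3.36 [ 0.   -0.46]
37 3.4 [ 0.02 -0.46]
38 3.44 [ 0.04 -0.45]
39 3.48 [ 0.06 -0.45]
40 3.52 [ 0.07 -0.45]
```

Emit:
servo_tool(
  increments=[
    [[-0.45, -0.06, 0, 0, 0, 0.04], [-0.45, -0.08, 0, 0, 0, 0.04], [-0.45, -0.1, 0, 0, 0, 0.04], [-0.44, -0.12, 0, 0, 0, 0.04], [-0.44, -0.13, 0, 0, 0, 0.04], [-0.43, -0.15, 0, 0, 0, 0.04], [-0.42, -0.17, 0, 0, 0, 0.04], [-0.42, -0.18, 0, 0, 0, 0.04], [-0.41, -0.2, 0, 0, 0, 0.04], [-0.4, -0.22, 0, 0, 0, 0.04]],
  ],
)

```text
clock: 5.65
ee_pos: [0.5399, 0.0671, 0.0624]
orientation: [-2.85, 1.321, -0.002]
contact_force: [3.0, -0.3, -0.9]
grip_width: -0.0001
```

```bash
cat > st.py <<'E'
import sys
from h import *
s=manip.read_state()
print({k:np.round(v,3).tolist() for k,v in s.items() if k in('clock','ee_pos','orientation','contact_force','joints')})
R=Ro.from_rotvec(s['orientation']).as_matrix();print('yaw+pi',np.arctan2(R[1,0],R[0,0])+np.pi)
p,d=manip.capture('wrist'); cv2.imwrite(f"pics/{sys.argv[1]}.png",p[:,:,::-1])
E
python3 st.py wrist4
```

```text
{'clock': 5.65, 'joints': [0.124, 0.314, -0.402, 0.853, -0.0, 2.563], 'ee_pos': [0.54, 0.067, 0.062], 'orientation': [-2.85, 1.321, -0.002], 'contact_force': [3.041, -0.254, -0.913]}
yaw+pi 2.2732276663594364
```

View pics/wrist4.png

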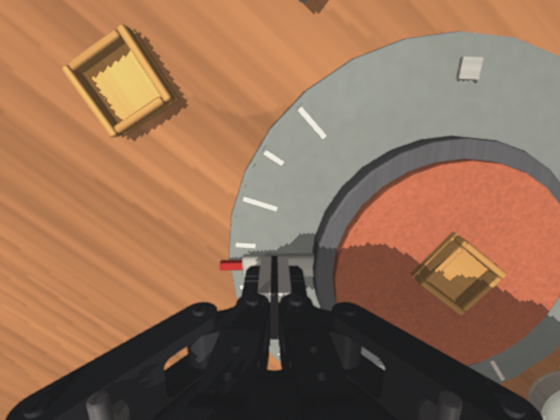

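The lever still lies across the fingers at (232,266), as before, and the setting is riding along at (458,275). I'll keep following the arc.

Emit:
servo_tool(
  increments=[
    [[-0.39, -0.23, 0, 0, 0, 0.04], [-0.38, -0.25, 0, 0, 0, 0.04], [-0.37, -0.26, 0, 0, 0, 0.04], [-0.36, -0.28, 0, 0, 0, 0.04], [-0.35, -0.29, 0, 0, 0, 0.04], [-0.34, -0.31, 0, 0, 0, 0.04], [-0.33, -0.32, 0, 0, 0, 0.04], [-0.31, -0.33, 0, 0, 0, 0.04], [-0.3, -0.34, 0, 0, 0, 0.04], [-0.29, -0.36, 0, 0, 0, 0.04]],
  ],
)

```text
clock: 6.7
ee_pos: [0.5057, 0.0378, 0.0624]
orientation: [-3.055, 0.73, -0.001]
contact_force: [1.7, 0.1, -0.5]
grip_width: -0.0001
```

Emit:
servo_tool(
  increments=[
    [[-0.27, -0.37, 0, 0, 0, 0.04], [-0.26, -0.38, 0, 0, 0, 0.04], [-0.24, -0.39, 0, 0, 0, 0.04], [-0.23, -0.4, 0, 0, 0, 0.04], [-0.21, -0.41, 0, 0, 0, 0.04], [-0.19, -0.41, 0, 0, 0, 0.04], [-0.18, -0.42, 0, 0, 0, 0.04], [-0.16, -0.43, 0, 0, 0, 0.04], [-0.14, -0.43, 0, 0, 0, 0.04], [-0.12, -0.44, 0, 0, 0, 0.04]],
  ],
)

```text
clock: 7.7
ee_pos: [0.4856, -0.0028, 0.0624]
orientation: [-3.138, 0.108, -0.001]
contact_force: [2.2, 2.0, 0.0]
grip_width: -0.0002
```

```bash
python3 st.py wrist5
```

```text
{'clock': 7.7, 'joints': [-0.007, 0.215, -0.536, 0.818, 0.001, 1.633], 'ee_pos': [0.486, -0.003, 0.062], 'orientation': [-3.138, 0.108, -0.001], 'contact_force': [2.23, 1.998, 0.004]}
yaw+pi 3.0728428044924367
```

View pics/wrist5.png

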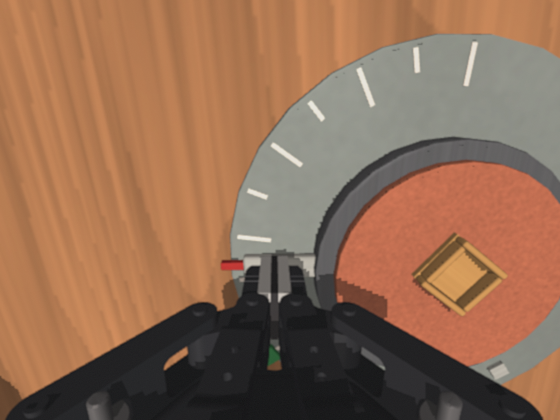

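Emit:
servo_tool(
  increments=[
    [[-0.11, -0.44, 0, 0, 0, 0.04], [-0.09, -0.45, 0, 0, 0, 0.04], [-0.07, -0.45, 0, 0, 0, 0.04], [-0.05, -0.45, 0, 0, 0, 0.04], [-0.03, -0.46, 0, 0, 0, 0.04], [-0.02, -0.46, 0, 0, 0, 0.04], [0, -0.46, 0, 0, 0, 0.04], [0.02, -0.46, 0, 0, 0, 0.04], [0.04, -0.45, 0, 0, 0, 0.04], [0.06, -0.45, 0, 0, 0, 0.04]],
  ],
)

```text
clock: 8.75
ee_pos: [0.4827, -0.048, 0.0623]
orientation: [-3.097, -0.517, -0.0]
contact_force: [-0.5, 2.2, 1.1]
grip_width: -0.0
```

```bash
python3 st.py wrist6
python3 - <<'E'
from h import *
p,d=manip.capture('side'); cv2.imwrite("pics/side6.png",cv2.resize(p[150:270,190:350],None,fx=5,fy=5,interpolation=cv2.INTER_CUBIC)[:,:,::-1])
p,d=manip.capture('top'); cv2.imwrite("pics/top6.png",cv2.resize(p[140:265,210:370],None,fx=4.8,fy=4.8)[:,:,::-1])
E
```

```text
{'clock': 8.75, 'joints': [-0.1, 0.216, -0.537, 0.819, 0.002, 1.14], 'ee_pos': [0.483, -0.048, 0.062], 'orientation': [-3.097, -0.517, -0.0], 'contact_force': [-0.543, 2.246, 1.096]}
yaw+pi 3.472182865567418
```

View pics/wrist6.png

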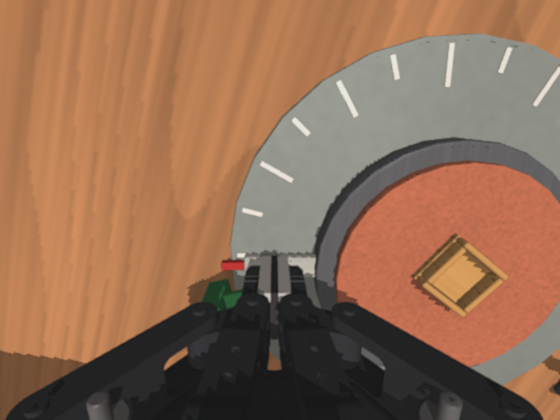

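View pics/side6.png

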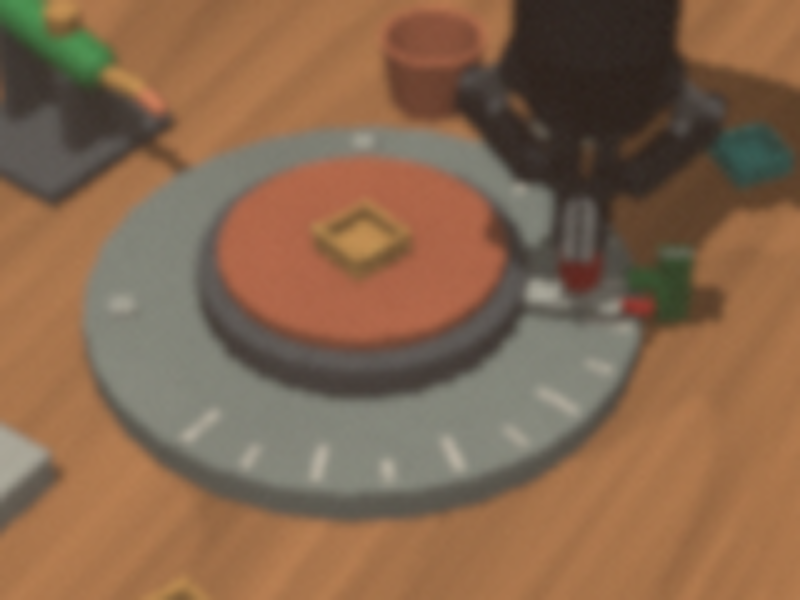

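View pics/top6.png

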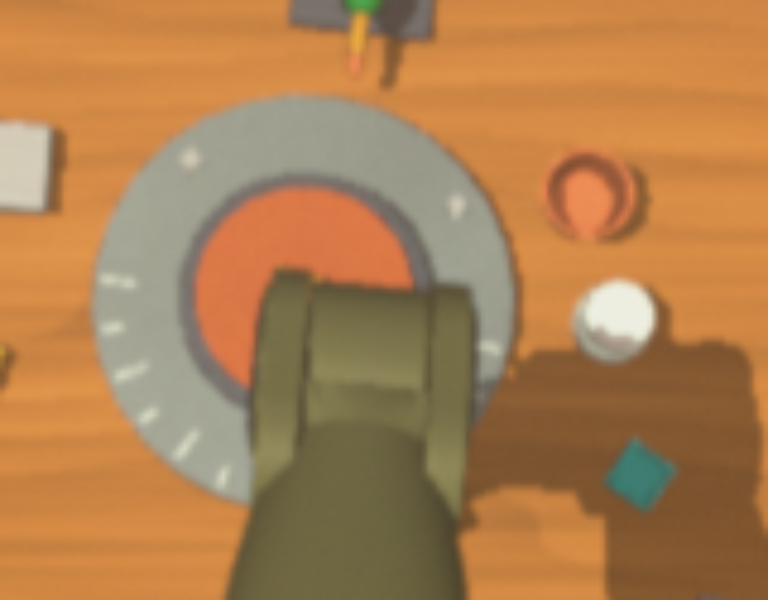

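Run:
```python
from h import *
p=cv2.imread('pics/wrist6.png')
cv2.imwrite('pics/w6z.png',cv2.resize(p[225:325,190:310],None,fx=6,fy=6,interpolation=cv2.INTER_CUBIC))
s=dict(ee_pos=[.4827,-.048,.0623],orientation=[-3.097,-.517,0])
hsv=cv2.cvtColor(p,cv2.COLOR_BGR2HSV)
C=np.array([.5965,-.032])
for r in ((221,265,.036),(245,265,.036)):
    P=wplane(s,*r);d=P[:2]-C;print(P.round(4),np.linalg.norm(d),np.arctan2(d[1],d[0])%6.283)
```

```text
[ 0.4562 -0.0794  0.036 ] 0.1480977016610347 3.466910547722999
[ 0.4717 -0.074   0.036 ] 0.1317059314032624 3.4661870716226666
```

View pics/w6z.png

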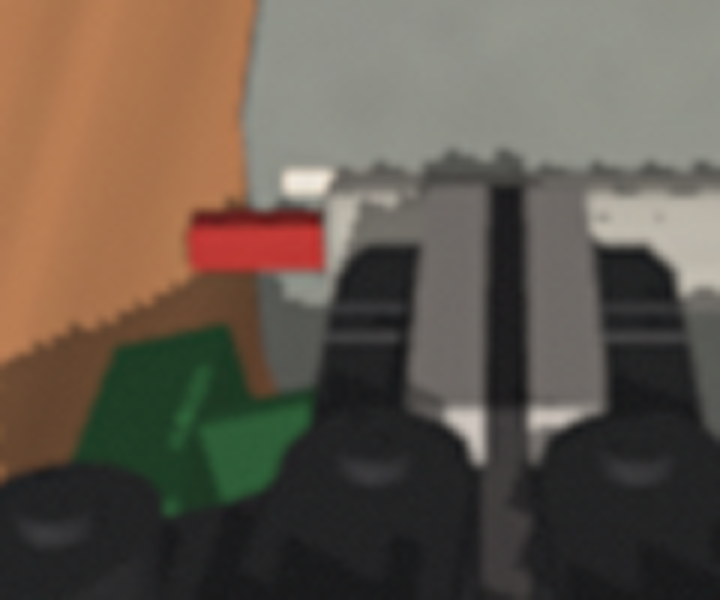

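Emit:
servo_tool(
  increments=[
    [[0.07, -0.45, 0, 0, 0, 0.04], [0.09, -0.45, 0, 0, 0, 0.04], [0.11, -0.44, 0, 0, 0, 0.04], [0.12, -0.43, 0, 0, 0, 0.04], [0, 0, 0, 0, 0, 0], [0, 0, 0, 0, 0, 0], [0, 0, 0, 0, 0, 0], [0, 0, 0, 0, 0, 0], [0, 0, 0, 0, 0, 0], [0, 0, 0, 0, 0, 0]],
  ],
)

```text
clock: 9.9
ee_pos: [0.4865, -0.0663, 0.0621]
orientation: [-3.048, -0.762, 0.0]
contact_force: [0.4, 0.3, -0.2]
grip_width: -0.0002
```

```bash
python3 st.py wrist7
python3 - <<'E'
from h import *
p=cv2.imread('pics/wrist7.png')
cv2.imwrite('pics/w7z.png',cv2.resize(p[225:325,190:310],None,fx=6,fy=6,interpolation=cv2.INTER_CUBIC))
p,d=manip.capture('side'); np.save('side7p.npy',p);cv2.imwrite("pics/side7.png",cv2.resize(p[175:235,270:350],None,fx=10,fy=10,interpolation=cv2.INTER_CUBIC)[:,:,::-1])
E
```

```text
{'clock': 9.9, 'joints': [-0.135, 0.226, -0.524, 0.822, -0.0, 0.946], 'ee_pos': [0.486, -0.066, 0.062], 'orientation': [-3.048, -0.762, 0.0], 'contact_force': [0.436, 0.267, -0.189]}
yaw+pi 3.631479950193282
```

View pics/w7z.png

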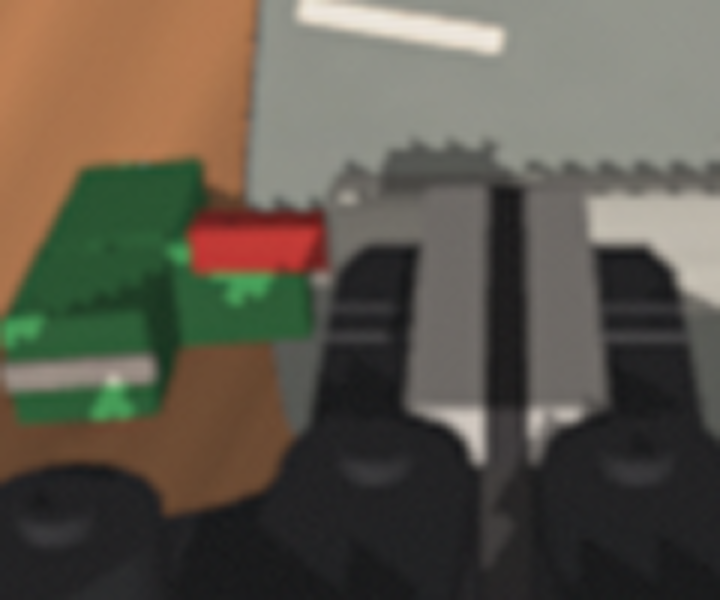

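View pics/side7.png

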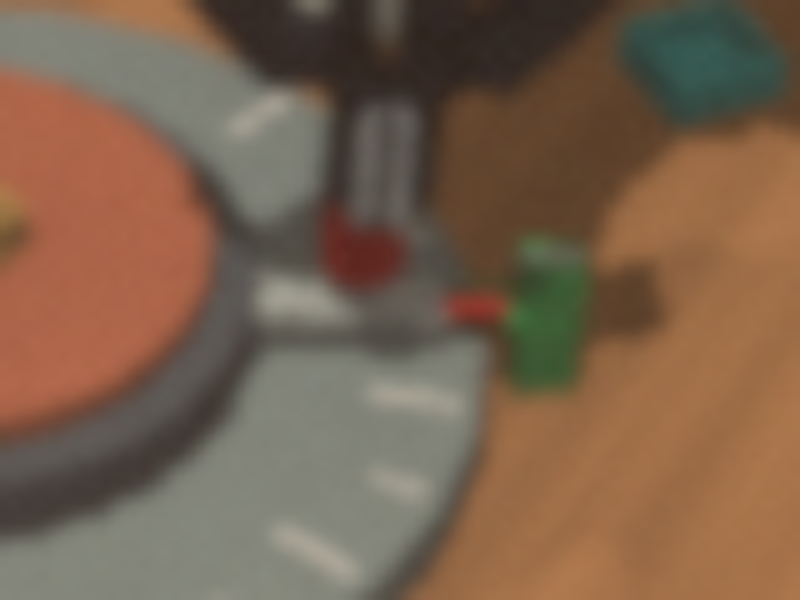

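Run:
```python
from h import *
s=manip.read_state()
C=np.array([.5965,-.032])
for n,u,v,z in (('line out',10,376,.043),('line in',155,368,.043),('lt',80,355,.043),('lb',80,388,.043),('ptr tip',190,246,.036),('ptr in',320,246,.036),('mk ccw edge',90,420,.043),('mk cw edge',90,318,.043)):
    P=wplane(s,189.6+u/6,224.6+v/6,z);d=P[:2]-C;print(n,P.round(4),np.linalg.norm(d).round(4),(np.arctan2(d[1],d[0])%6.283).round(4))
```

```text
line out [ 0.4541 -0.1223  0.043 ] 0.1686 3.7067
line in [ 0.468  -0.1137  0.043 ] 0.1523 3.708
lt [ 0.4599 -0.1162  0.043 ] 0.1604 3.6938
lb [ 0.4617 -0.12    0.043 ] 0.161 3.7198
ptr tip [ 0.4656 -0.1019  0.036 ] 0.1484 3.6321
ptr in [ 0.4786 -0.095   0.036 ] 0.1336 3.6321
mk ccw edge [ 0.4644 -0.1233  0.043 ] 0.1606 3.7459
mk cw edge [ 0.459  -0.1114  0.043 ] 0.1588 3.6651
```

Emit:
servo_tool(
  increments=[
    [[0.06, -0.2, 0, 0, 0, 0.019], [0.07, -0.2, 0, 0, 0, 0.019], [0.07, -0.2, 0, 0, 0, 0.019], [0.08, -0.2, 0, 0, 0, 0.018], [0, 0, 0, 0, 0, 0], [0, 0, 0, 0, 0, 0], [0, 0, 0, 0, 0, 0], [0, 0, 0, 0, 0, 0], [0, 0, 0, 0, 0, 0], [0, 0, 0, 0, 0, 0]],
  ],
)

```text
clock: 11.0
ee_pos: [0.4898, -0.0744, 0.0623]
orientation: [3.017, 0.876, 0.001]
contact_force: [-0.5, 0.6, 0.2]
grip_width: 0.0001
```

```bash
python3 st.py wrist8
python3 - <<'E'
from h import *
p=cv2.imread('pics/wrist8.png')
cv2.imwrite('pics/w8z.png',cv2.resize(p[225:325,190:310],None,fx=6,fy=6,interpolation=cv2.INTER_CUBIC))
E
```

```text
{'clock': 11.0, 'joints': [-0.151, 0.232, -0.515, 0.823, -0.0, 0.855], 'ee_pos': [0.49, -0.074, 0.062], 'orientation': [3.017, 0.876, 0.001], 'contact_force': [-0.458, 0.6, 0.221]}
yaw+pi 3.706610710832323
```

View pics/w8z.png

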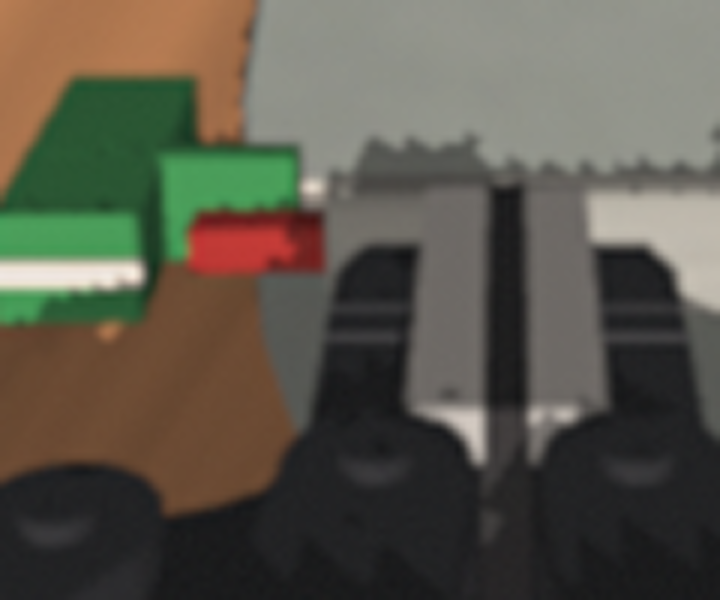

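Run:
```python
from h import *
s=manip.read_state()
C=np.array([.5965,-.032])
for n,u,v,z in (('line in',130,273,.043),('line out',10,273,.043),('ptr tip',190,246,.036),('ptr in',320,246,.036)):
    P=wplane(s,189.6+u/6,224.6+v/6,z);d=P[:2]-C;print(n,P.round(4),np.linalg.norm(d).round(4),(np.arctan2(d[1],d[0])%6.283).round(4))
```

```text
line in [ 0.4667 -0.1144  0.043 ] 0.1537 3.7069
line out [ 0.4555 -0.1215  0.043 ] 0.1669 3.7069
ptr tip [ 0.4715 -0.1117  0.036 ] 0.1483 3.7092
ptr in [ 0.484  -0.1038  0.036 ] 0.1334 3.7094
```

Emit:
servo_tool(
  increments=[
    [[-0.2, 0.3, 0, 0, 0, 0], [-0.5, 0.8, 0, 0, 0, 0], [-0.8, 1.3, 0, 0, 0, 0], [-0.8, 1.3, 0, 0, 0, 0], [0, 0, 1, 0, 0, 0], [0, 0, 2, 0, 0, 0], [0, 0, 3, 0, 0, 0], [0, 0, 3, 0, 0, 0], [0, 0, 3, 0, 0, 0], [0, 0, 3, 0, 0, 0]],
  ],
)

```text
clock: 12.05
ee_pos: [0.4663, -0.0371, 0.2143]
orientation: [3.016, 0.876, 0.001]
contact_force: [0.6, -0.2, -0.1]
grip_width: -0.0001
```

Emit:
servo_tool(
  increments=[
    [[-0.5, 3, 0, 0, 0, 0], [-0.5, 3, 0, 0, 0, 0], [-0.5, 3, 0, 0, 0, 0], [-0.5, 3, 0, 0, 0, 0], [0, 3, 0, 0, 0, 0], [0, 3, 0, 0, 0, 0], [0, 3, 0, 0, 0, 0], [0, 3, 0, 0, 0, 0], [0, 3, 0, 0, 0, 0], [0, 0, 0, 0, 0, 0]],
  ],
)

```text
clock: 13.05
ee_pos: [0.4464, 0.2359, 0.2129]
orientation: [-3.014, -0.882, -0.002]
contact_force: [0.3, -0.3, 0.7]
grip_width: 0.0001
```

```bash
python3 st.py wrist9
python3 - <<'E'
from h import *
for i in (0,1):
    p,d=manip.capture(['side','top'][i]); np.save(['side','top'][i]+'9p.npy',p)
    cv2.imwrite(f"pics/{['side','top'][i]}9.png",cv2.resize(p[(150,140)[i]:270,(190,210)[i]:(350,370)[i]],None,fx=(5,4.6)[i],fy=(5,4.6)[i],interpolation=cv2.INTER_CUBIC)[:,:,::-1])
E
```

```text
{'clock': 13.05, 'joints': [0.486, 0.132, -0.27, 1.167, 0.001, 1.487], 'ee_pos': [0.446, 0.236, 0.213], 'orientation': [-3.014, -0.882, -0.002], 'contact_force': [0.286, -0.32, 0.737]}
yaw+pi 3.7107566552197575
```

View pics/side9.png

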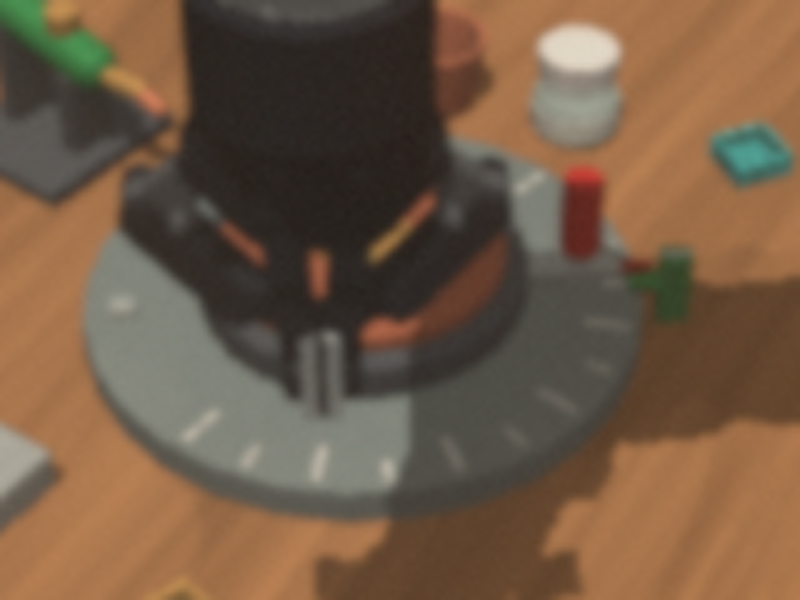

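View pics/top9.png

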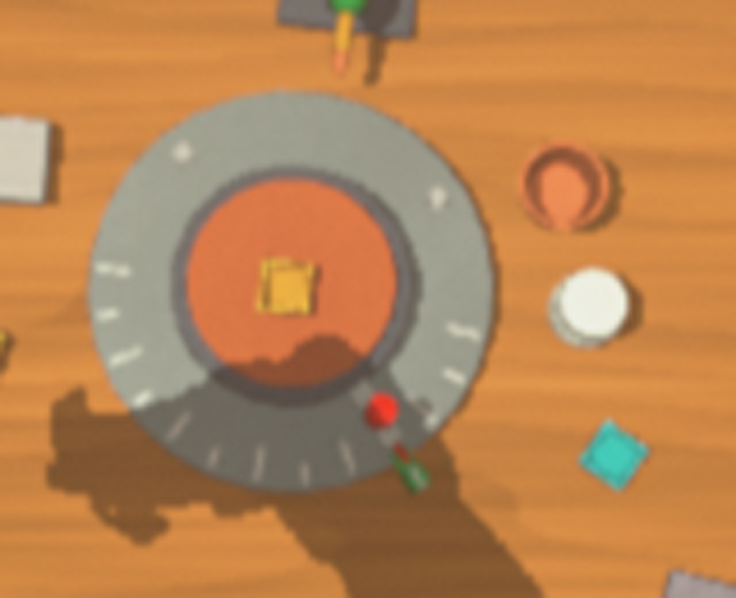

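The pointer (about 402,452 in the top crop) runs straight into the marker at (411,472). The wrist view read 3.709 rad against 3.707 rad, about 0.3 mm along the rim. The setting lies flat near the centre, and the arm is clear. I'm handing in.

Run:
```python
from h import *
a=np.load('top0p.npy').astype(int);b=np.load('top9p.npy').astype(int)
s=manip.read_state();print(s['clock'],s['contact_force'].round(2) if hasattr(s['contact_force'],'round') else s['contact_force'],np.abs(s['qd']).max())
print(manip.job_done())
```

```text
13.2 [-0.65 -0.02  0.56] 0.01987642149091378
the job is handed in; nothing more can be done
None
```

I swung the turntable about 1.85 rad counterclockwise by pushing the side of the knob with the shut fingers at about 45 mm/s. The last few millimetres were slower. I then backed off along the arc, raised the arm clear and handed the job in at 13.2 s. No verdict is reported.

- **Alignment:** with the fingers still at the knob, the wrist camera put the pointer at 3.709 rad and the marker's centre line at 3.707 rad. That is about 0.3 mm along the rim, against the 6 mm allowed. After retreating I checked it only by eye in the top view, and the pointer still ran straight into the marker.
- **Force:** the readings at the end of each move stayed around 3 N, against the 12 N limit. Forces between those readings weren't logged.
- **Setting and other things:** in the last top view the setting lies flat near the axis. The marker and the nearby loose things looked unmoved there, by eye only. That crop left out the hammer, the pickle bottle and most of the brush, so I did not check those three at the end.
- **Clear of everything:** the fingers ended about 0.21 m above the bench and touching nothing, with force readings under 1 N.

No check failed or disagreed.

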